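# Find the lens cell that still has its glass, by weight, and present it

### The arm

A 7-joint arm with a two-finger parallel gripper is mounted at the origin on a cart in front of the work surface, level with it; the furniture and walls round the work are solid. World frame = base frame: x ahead of the robot, y to its left, z up, the work surface at z = 0. Lengths are in m, angles in rad, forces in N, time in s.
With the tool pointing down it reaches from about 0.35 to 0.9 m from the base axis. Payload 8.1 kg.
Tool frame: the origin (TCP) lies at the very end of the fingers, on their centre line; the grasp point (between the pads) lies 19 mm behind it; z points along the fingers, y is the line along which they close (so a half turn about z gives the same grasp; the last joint's range is limited). The gripper opens to 92 mm and grips with 3 to 60 N. Pads are 19 mm wide; open, the fingers measure 130 mm over their backs; the gripper's body (75 mm by 190 mm) begins 47 mm behind the grasp point.
Start: joints at [1.213, 0.434, 0.025, 1.573, -0.012, 1.134, -0.075], TCP at [0.158, -0.605, 0.227] pointing down, gripper open.
Joint ranges: [-2.62, 2.62], [-0.44, 2.09], [-1.27, 1.32], [0.08, 2.57], [-1.32, 4.46], [0.12, 2], [-2.74, 2.74]. Speed limits (rad/s): [2.22, 2.22, 3.01, 3.01, 3.14, 3.14, 3.14].

### API

Orientations are given as a rotation vector (axis times angle).
In Python, from cell import readout, cams, job gives the robot as it stands.
- The arm moves only by the tool drive_tool, never from a script. Its argument "commands" is a list of rows, each a list of 3 entries, a list of its own where there are three numbers: the turn, a rotation vector about the tool's x, y, z in rad, then the shift along the tool's x, y, z in cm, then the gripper's target within -1 to 1 (fully open at 1, half-way at 0, shut at -1). A call has 1 to 20 rows; each row is the pose to reach, as a shift and turn from the pose commanded when the call began, along the tool's axes at that moment; what a row does not reach only later rows make up. A row lasts 1/12 s, in which the tool goes at most 41.7 mm and 7.16 degrees, less where a joint would pass 70% of its speed; a pose out of reach is approached as far as the arm can. A call with a gripper value outside its range is refused whole. The fingers move at their own pace and stop on an object; "newtons" is the grip in N (left out, the last holds). Time passes only in rows, so rows that repeat a pose let the fingers close. It gives the time, the measured TCP pose, the force, the opening and the grip force at its end, in the units of the state.
- readout.observe(): the state, without advancing time (a new reading comes with each control period).
- cams.get_image(name): name is "scene" or "top" or "wrist"; returns the picture (400x640x3 uint8, blue, green, red); there is no depth.
- cams.camera_info(name): a dict with "camera_matrix" (3x3 intrinsics, pixels), "k1" (the pictures are not rectified: a ray, as slopes to the right and down, at radius r is drawn at 1 + k1 r^2 times it, then the intrinsics apply), "R" (3x3) and "t" (3): a world point X has camera coordinates R X + t. Camera axes: x right, y down, z forward; pixel columns grow to the right and rows downward; lengths in m; the calibration is good to about 2 mm. A picture is of the moment at which its call begins: read the wrist's pose just before it. camera_info takes no time and is no camera call; for the wrist camera it gives the pose at the moment of the call.
- job.sign_off(): hands the job in; it is judged then, once.
The state is a dict: "clock": time; "joints": joint angles; "dq": joint speeds; "joint_efforts": joint torques, N m; "position": TCP position; "ee_rot": TCP orientation; "force": force on the tool from outside, world axes, zero at the start; "ft_torque": the same for the moment, N m; "width": opening from 0.0 (shut) to 1.0 (fully open); "gripper_force": force on a finger pad.
Only numpy, scipy, OpenCV 4.12 (cv2) and the standard library are available. Lean on these libraries where they do the work, as an engineer would, in place of code of your own. Each camera call takes 0.05 s, during which the arm holds its last target. There are 200 camera calls.

### The job

Under the clear dust cover stand two lens cells that look alike, but only one still has its glass in and is plainly the heavier: take the cover off by its handle and hang it by that handle on both prongs of the stand's twin hook. Then lift each cell in turn clear of its well to feel its weight, and see that the lighter one ends seated upright in a well of the nest again. Finish while still holding the heavier one in the gripper, upright and still, a hand's width above the middle of the steel bench block; do not set it down or let it go, keep both cells upright throughout, and leave the pencil, the wooden ring clamp, the dropper bottle and the block where they are.

Things in the scene. Friction and masses are not known exactly. Their poses are not given: they have to be found in the camera images.
- lens_nest: Grey nest plate fixed to the bench, 84 x 160 x 14 mm (x, y, z), with two round wells 51 mm wide and 8 mm deep (floor 6 mm above the bench) at 40 mm either side of its middle along its y axis, and a rim 5 mm wide and 4 mm high round its edge. Origin: centre of its underside, at bench height.
- well_1 (a point): Centre of the floor of the nest's well on its +y side.
- well_2 (a point): Centre of the floor of the nest's well on its -y side.
- lens_cell_p: One of two lens cells that look alike: upright aluminium barrel 48 mm wide, 33 mm high, knurled, with a black dust cap 45 mm wide; 42 mm high in all. One cell weighs 320 to 400 g, the other 120 to 180 g; nothing outside shows which. It stands in a well, its top 48 mm above the bench. Origin: centre of its underside, z up along its axis.
- lens_cell_q: The other lens cell, the same in shape, size and look; origin and axes as for the first.
- dust_cover: Clear dust cover, a box open below, 70 x 146 x 47 mm, walls 3 mm, about 160 g, standing on the nest plate over both cells, inside the rim. On top an upright steel wire handle (8 mm wire) along its y: legs 100 mm apart, straight bar 50 mm above the cover's top. Origin: centre of its open underside, z up.
- cover_grip (a point): Middle of the cover's handle bar, 97 mm above the cover's origin, where a black square sleeve 12 mm thick and 30 mm long (along the cover's y) is the place to grip; 44 mm free below the sleeve.
- hook_stand: Fixed stand: foot 96 mm wide, 14 mm post, cross plate 84 mm wide up to 187 mm. Two prongs (8 mm rod) run forward along its -x, 30 mm either side of its middle in y: rod centre sinks from 178 to 170 mm height at 62 mm in front of the post, then rises to tips at 182 mm height, 85 mm in front. Origin: under the post, at bench height.
- hook_seat (a point): Where the middle of the cover's handle bar lies when it hangs on both prongs, in the dip between the prongs: 62 mm in front of the post, 178 mm above the bench. The bar runs along the stand's y axis then.
- bench_block: Loose square steel bench block, 62 x 62 x 20 mm, 620 g. Origin: centre of its underside.
- pencil: Bystander: a yellow pencil, 8 x 172 x 8 mm, lying on the bench; origin: centre of its underside.
- ring_clamp: Bystander: a wooden ring clamp, 30 x 110 x 26 mm, lying on the bench; origin: centre of its underside.
- dropper_bottle: Bystander: a slim white dropper bottle with a pointed spout, 29 mm across and 95 mm high; origin: centre of its underside.
- eyepieces (a point): Front of the microscope's eyepieces, which overhang the bench between nest and stand: the microscope's head (from here away from the robot, about 90 mm to either side in y) takes up the space from 100 to 290 mm height, its arm farther back more. Carry things round it on the robot's side.

How it is judged:
On the way, in this order (a step that is already met when the one before it is completed fails the run):
1. the dust cover hangs by its handle on both prongs of the hook, let go (distance between cover_grip and hook_seat below 0.022 m and angle between dust_cover's own z axis and vertical below 0.25 rad and contact force between dust_cover and hook_stand above 0.6 N and contact force between dust_cover and the fingers below 0.05 N), for 0.3 s.
2. the lighter cell has been lifted clear of its well in the gripper, while the heavier stands in its own (((z of lens_cell_p in the frame of lens_nest above 0.025 m and contact force between lens_cell_p and the fingers above 1 N and contact force between lens_cell_p and lens_nest below 0.05 N and contact force between lens_cell_q and lens_nest above 2.4 N) or (z of lens_cell_q in the frame of lens_nest above 0.025 m and contact force between lens_cell_q and the fingers above 1 N and contact force between lens_cell_q and lens_nest below 0.05 N and contact force between lens_cell_p and lens_nest above 2.4 N))), for 0.3 s.
At the end, for the whole second after the job is handed in: Heavier cell held upright (10 deg), still, 45 to 170 mm above the block's top, within 25 mm of its middle; lighter cell seated in a well; cover hanging on both prongs (bar within 22 mm of the seat, tilt under 14 deg), both let go; block and bystanders moved under 30 mm (all of step 1 and ((contact force between lens_cell_p and the fingers above 1 N and contact force between lens_cell_p and bench_block below 0.05 N and horizontal distance between lens_cell_p and bench_block below 0.025 m and z of lens_cell_p in the frame of bench_block between 0.065 and 0.19 m and angle between lens_cell_p's own z axis and vertical below 0.17 rad and linear speed of lens_cell_p below 0.03 m/s and (horizontal distance between lens_cell_q and well_1 below 0.006 m or horizontal distance between lens_cell_q and well_2 below 0.006 m) and z of lens_cell_q in the frame of lens_nest below 0.009 m and angle between lens_cell_q's own z axis and vertical below 0.08 rad and contact force between lens_cell_q and the arm below 0.05 N and contact force between lens_cell_q and the fingers below 0.05 N and contact force between lens_cell_q and lens_nest between 0.6 and 2.4 N) or (contact force between lens_cell_q and the fingers above 1 N and contact force between lens_cell_q and bench_block below 0.05 N and horizontal distance between lens_cell_q and bench_block below 0.025 m and z of lens_cell_q in the frame of bench_block between 0.065 and 0.19 m and angle between lens_cell_q's own z axis and vertical below 0.17 rad and linear speed of lens_cell_q below 0.03 m/s and (horizontal distance between lens_cell_p and well_1 below 0.006 m or horizontal distance between lens_cell_p and well_2 below 0.006 m) and z of lens_cell_p in the frame of lens_nest below 0.009 m and angle between lens_cell_p's own z axis and vertical below 0.08 rad and contact force between lens_cell_p and the arm below 0.05 N and contact force between lens_cell_p and the fingers below 0.05 N and contact force between lens_cell_p and lens_nest between 0.6 and 2.4 N)) and distance of each of bench_block, pencil, ring_clamp, dropper_bottle from where it was at the start of the episode below 0.03 m); the arm keeps its last pose, push and grip.
It fails at once if a lens cell is tipped over (more than 35 degrees) (angle between any of lens_cell_p, lens_cell_q's own z axis and vertical above 0.61 rad).
It fails at once if the bench block or a bystander is pushed away (more than 30 mm) (distance of any of bench_block, pencil, ring_clamp, dropper_bottle from where it was at the start of the episode above 0.03 m).
It also fails if it takes over 72 s, if anything falls off the work surface, if the arm or the gripper's body presses on something with over 40 N, if the wrist force passes 120 N, or if a joint passes its speed limit or range.

## Working session

There is one attempt and no reset: what is moved stays moved. The work goes in short steps, Python scripts to look and compute and a tool call to move; the robot and the scene stay as the last step left them, time stands still between calls to the robot, and variables do not carry over. Pictures are saved under pics/ and viewed, at most 10 in all, crops included, and the job is handed in when it is done.

Besides the shell and the picture viewer there is one more tool, called after ">>>" as name(argument=value, ...) on one line, values as JSON. drive_tool: Moves the arm, as the interface text tells. Its arguments: {"type":"object","properties":{"commands":{"type":"array"},"newtons":{"type":"number"}},"required":["commands"]}

```bash
mkdir -p pics; cat > h.py <<'E'
import numpy as np, cv2
from scipy.spatial.transform import Rotation as Ro
from cell import readout, cams, job
def ray(info,u,v):
    K=np.array(info["camera_matrix"]);k=info["k1"]
    d=np.array([(u-K[0,2])/K[0,0],(v-K[1,2])/K[1,1]]);s=d.copy()
    for _ in range(20): s=d/(1+k*(s@s))
    R=np.array(info["R"]);t=np.array(info["t"]).ravel()
    return -R.T@t, R.T@np.array([s[0],s[1],1])
def onz(info,u,v,z):
    o,d=ray(info,u,v); return o+d*(z-o[2])/d[2]
def px(info,X):
    K=np.array(info["camera_matrix"]);c=np.array(info["R"])@np.array(X)+np.array(info["t"]).ravel()
    s=c[:2]/c[2];s=s*(1+info["k1"]*(s@s));return K[:2,:2]@s+K[:2,2]
def tri(i1,p1,i2,p2):
    o1,d1=ray(i1,*p1);o2,d2=ray(i2,*p2)
    A=np.stack([d1,-d2],1);s=np.linalg.lstsq(A,o2-o1,rcond=None)[0]
    a,b=o1+d1*s[0],o2+d2*s[1];return (a+b)/2,np.linalg.norm(a-b)
E
python3 - <<'E'
from h import *
s=readout.observe();print(s)
for n in("scene","top"):
    im=cams.get_image(n);cv2.imwrite(f"pics/{n}0.png",im);i=cams.camera_info(n)
    print(n,i["camera_matrix"],i["k1"],-np.array(i["R"]).T@np.array(i["t"]).ravel(),np.round(i["R"],2).tolist())
i=cams.camera_info("wrist");print(-np.array(i["R"]).T@np.array(i["t"]).ravel(),np.round(i["R"],2).tolist())
E
```

```text
{'clock': 0.0, 'joints': array([ 1.21340072,  0.43520611,  0.02495813,  1.57408078, -0.01159666,
        1.13400217, -0.07510214]), 'dq': array([-0.00081604,  0.00029633,  0.00035787, -0.00080064,  0.00054229,
       -0.00219958, -0.00116832]), 'joint_efforts': array([ 8.27242711e-04, -6.67857385e+01,  9.85320881e-01, -3.14464581e+01,
       -6.04661275e-02,  4.30082367e-02,  1.68421166e-04]), 'position': array([ 0.15735481, -0.60434541,  0.22596159]), 'ee_rot': array([-3.11464091e+00, -3.98869095e-01,  5.22363664e-04]), 'force': array([-1.40232055, -1.46918087,  0.55949559]), 'ft_torque': array([-0.03622385, -0.03469077, -0.04375949]), 'gripper_force': 0.0, 'width': 0.9973576687096647}
scene [[479.69268017   0.         317.59493952]
 [  0.         479.69268017 202.38406548]
 [  0.           0.           1.        ]] -0.06183116655467319 [0.0300617  0.4287529  0.84111238] [[-0.7, -0.72, 0.01], [-0.48, 0.46, -0.74], [0.53, -0.52, -0.67]]
top [[439.37628994   0.         318.29838681]
 [  0.         439.37628994 202.48836979]
 [  0.           0.           1.        ]] -0.11857351480268093 [ 0.38509192 -0.09158437  1.3874309 ] [[-0.01, -1.0, 0.01], [-0.99, 0.01, -0.16], [0.16, -0.02, -0.99]]
[ 0.22137612 -0.58909385  0.3844272 ] [[0.25, -0.97, -0.0], [-0.94, -0.24, 0.25], [-0.24, -0.06, -0.97]]
```

View pics/scene0.png

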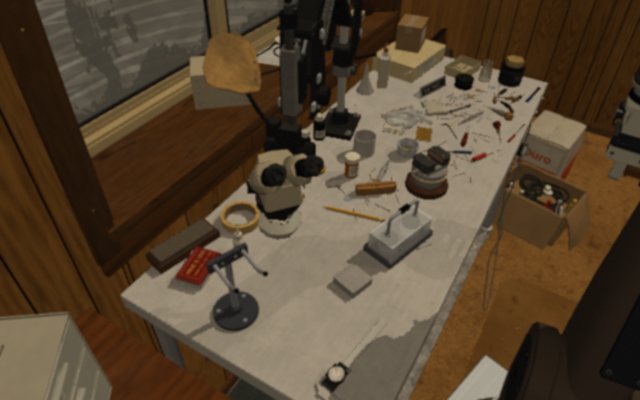

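View pics/top0.png

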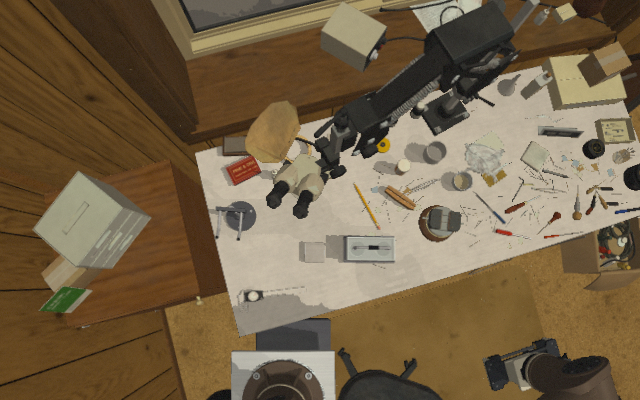

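The top view shows the nest and cover at (369,248), the block at (314,252), the stand at (235,216), and the arm far right at (540,370). I'll enlarge both around the work area.

```bash
python3 - <<'E'
from h import *
a=cv2.imread("pics/top0.png")[170:310,195:435];b=cv2.imread("pics/scene0.png")[180:340,180:450]
A=cv2.resize(a,None,fx=3.3,fy=3.3,interpolation=cv2.INTER_CUBIC)
B=cv2.resize(b,None,fx=2.9,fy=2.9,interpolation=cv2.INTER_CUBIC)
cv2.imwrite("pics/c1.png",A);cv2.imwrite("pics/c2.png",B)
i=cams.camera_info("top")
for p,z in(((314,252),.02),((369,248),.115),((235,216),.178),((235,216),0),((300,210),.1)):print(p,onz(i,*p,z))
E
```

```text
(314, 252) [ 0.45345695 -0.09923402  0.02      ]
(369, 248) [ 0.45874344 -0.25820864  0.115     ]
(235, 216) [0.54653184 0.12055228 0.178     ]
(235, 216) [0.57029203 0.15177385 0.        ]
(300, 210) [ 0.57367501 -0.05827752  0.1       ]
```

View pics/c1.png

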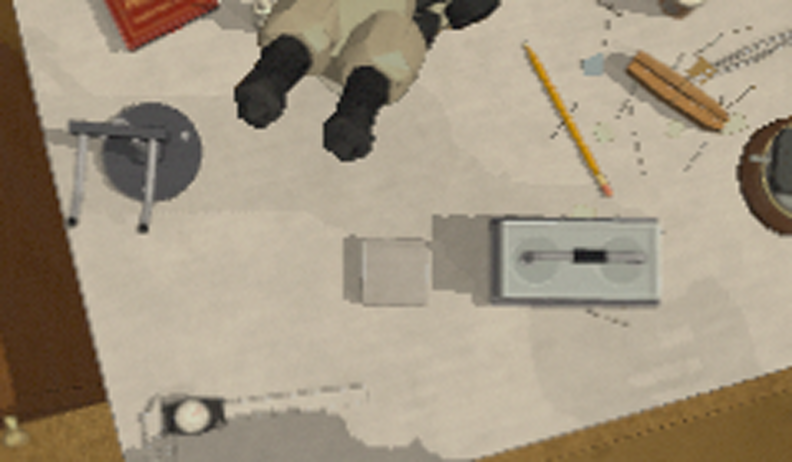

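View pics/c2.png

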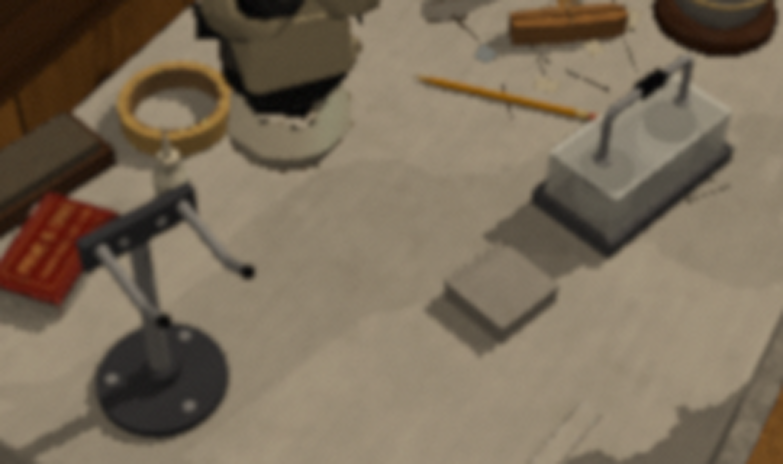

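The crops show cover sleeve and handle, block, and stand with its prongs pointing toward the robot (tips at top ≈(217,237),(238,239)); the bottle stands just behind the stand. I'll triangulate these.

```bash
python3 - <<'E'
from h import *
T=cams.camera_info("top");S=cams.camera_info("scene")
t=lambda x,y:(x/3.3+195-.35,y/3.3+170-.35)
s=lambda x,y:(x/2.9+180-.33,y/2.9+180-.33)
for n,a,b in(("sleeve",t(590,256),s(653,82)),("tipR",t(142,227),s(248,271)),("tipL",t(73,221),s(164,321)),("plateR",t(165,133),s(190,195)),("plateL",t(72,126),s(82,247)),("foot",t(152,152),s(163,378))):
    print(n,*tri(T,a,S,b))
print("sleeve@.111",onz(T,*t(590,256),.111),onz(S,*s(653,82),.111))
for x,y in((142,227),(73,221)):print(onz(T,*t(x,y),.182))
for x,y in((248,271),(164,321)):print("S",onz(S,*s(x,y),.182))
for x,y in((527,257),(643,259)):print("leg",onz(T,*t(x,y),.108))
for x,y in((362,238),(430,238),(428,305),(362,303)):print("blk",onz(T,*t(x,y),.02))
for x,y in((492,215),(660,217),(660,303),(492,302)):print("nest",onz(T,*t(x,y),.018))
print("eye",onz(T,*t(347,158),.15),onz(T,*t(237,118),.15))
E
```

```text
sleeve [ 0.45990042 -0.27248044  0.11130541] 0.0027723107521346693
tipR [0.48276053 0.11036264 0.181661  ] 0.0026952665750048527
tipL [0.48865367 0.16936029 0.17923925] 0.0015182422331181196
plateR [0.56294121 0.09350258 0.17429202] 0.0026584688974730514
plateL [0.56895879 0.17206828 0.18031533] 0.001456367812043665
foot [0.56992629 0.13220543 0.00321699] 0.0021031661901776627
sleeve@.111 [ 0.46108188 -0.27176885  0.111     ] [ 0.45893577 -0.27355882  0.111     ]
[0.48372664 0.11124571 0.182     ]
[0.48895581 0.16932059 0.182     ]
S [0.48139502 0.10973755 0.182     ]
S [0.48610735 0.16998297 0.182     ]
leg [ 0.46096954 -0.21630248  0.108     ]
leg [ 0.45806183 -0.31933449  0.108     ]
blk [ 0.4854256  -0.06945185  0.02      ]
blk [ 0.48493279 -0.13356125  0.02      ]
blk [ 0.42208967 -0.1309947   0.02      ]
blk [ 0.42446578 -0.06916748  0.02      ]
nest [ 0.50637299 -0.19263936  0.018     ]
nest [ 0.50291378 -0.35295547  0.018     ]
nest [ 0.42148324 -0.35028153  0.018     ]
nest [ 0.42436675 -0.19125295  0.018     ]
eye [ 0.54476535 -0.05895451  0.15      ] [0.5801975  0.03601329 0.15      ]
```

```bash
cat >> h.py <<'E'
def go(x,y,z,azdeg,c=None):
    "shift (cm) and turn to put TCP at x,y,z pointing down with tool y at azimuth azdeg"
    s=readout.observe();R=Ro.from_rotvec(s["ee_rot"]).as_matrix();a=np.radians(azdeg)
    ty=np.array([np.cos(a),np.sin(a),0]);tz=np.array([0,0,-1.]);G=np.stack([np.cross(ty,tz),ty,tz],1)
    print("turn",np.round(Ro.from_matrix(R.T@G).as_rotvec(),3),"shift cm",np.round(100*R.T@(np.array([x,y,z])-s["position"]),2),"pos",np.round(s["position"],4),"toolY az",round(float(np.degrees(np.arctan2(R[1,1],R[0,1]))),2),"tilt",round(float(np.degrees(np.arccos(-R[2,2]))),2),"w",s["width"],"f",np.round(s["force"],2),"t",s["clock"])
E
python3 -c "
from h import *
go(.46,-.2725,.21,-1.4)"
```

```text
turn [-1.000e-03 -1.000e-03 -1.292e+00] shift cm [ 37.65 -24.49   1.63] pos [ 0.1574 -0.6044  0.226 ] toolY az -75.41 tilt 0.08 w 1.0006715364683223 f [-0.37 -0.52 -0.33] t 0.1
```

>>> drive_tool(commands=[[[0,0,-1.292],[37.6,-24.4,1.6],0],[[0,0,-1.292],[37.6,-24.4,1.6],0],[[0,0,-1.292],[37.6,-24.4,1.6],0],[[0,0,-1.292],[37.6,-24.4,1.6],0],[[0,0,-1.292],[37.6,-24.4,1.6],0],[[0,0,-1.292],[37.6,-24.4,1.6],0],[[0,0,-1.292],[37.6,-24.4,1.6],0],[[0,0,-1.292],[37.6,-24.4,1.6],0],[[0,0,-1.292],[37.6,-24.4,1.6],0],[[0,0,-1.292],[37.6,-24.4,1.6],0],[[0,0,-1.292],[37.6,-24.4,1.6],0],[[0,0,-1.292],[37.6,-24.4,1.6],0],[[0,0,-1.292],[37.6,-24.4,1.6],0],[[0,0,-1.292],[37.6,-24.4,1.6],0],[[0,0,-1.292],[37.6,-24.4,1.6],0]])

```text
clock: 1.35
position: [0.4587, -0.2754, 0.2105]
ee_rot: [-2.251, -2.191, 0.002]
force: [0.7, 0.1, -0.5]
width: 0.499
gripper_force: 0.0
```

```bash
python3 - <<'E'
from h import *
go(.46,-.2725,.092,-1.4)
i=cams.camera_info("wrist");im=cams.get_image("wrist");cv2.imwrite("pics/w1.png",im)
print(px(i,(.46,-.2725,.117)))
E
```

```text
turn [-0.001  0.001 -0.002] shift cm [ 0.3   0.13 11.85] pos [ 0.4587 -0.2754  0.2105] toolY az -1.54 tilt 0.07 w 0.4991720923047288 f [ 0.74  0.13 -0.51] t 1.35
[320.89163358 202.03772384]
```

View pics/w1.png

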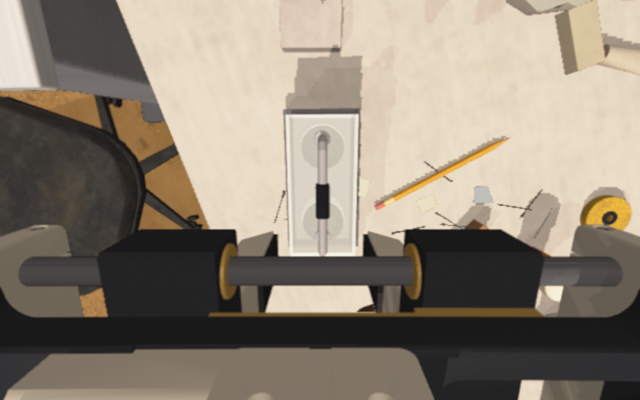

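The wrist view shows the sleeve at (322,201), where predicted, and the handle bar vertical in the image, so aligned with the jaws. Descend and grip.

>>> drive_tool(commands=[[[0,0,0],[0.3,0.2,4],0],[[0,0,0],[0.3,0.2,8],0],[[0,0,0],[0.3,0.2,11.7],0],[[0,0,0],[0.3,0.2,11.7],0],[[0,0,0],[0.3,0.2,11.7],-1],[[0,0,0],[0.3,0.2,11.7],-1],[[0,0,0],[0.3,0.2,11.7],-1],[[0,0,0],[0.3,0.2,11.7],-1],[[0,0,0],[0.3,0.2,11.7],-1],[[0,0,0],[0.3,0.2,11.7],-1],[[0,0,0],[0.3,0.2,11.7],-1],[[0,0,0],[0.3,0.2,10],-1],[[0,0,0],[0.3,0.2,8],-1],[[0,0,0],[0.3,0.2,6],-1],[[0,0,0],[0.3,0.2,3],-1],[[0,0,0],[0.3,0.2,0],-1],[[0,0,0],[0.3,0.2,-2.5],-1],[[0,0,0],[0.3,0.2,-2.5],-1]], newtons=30)

```text
clock: 2.9
position: [0.4644, -0.2717, 0.241]
ee_rot: [2.242, 2.189, 0.004]
force: [1.3, 0.3, -2.0]
width: 0.127
gripper_force: 30.0
```

```bash
python3 - <<'E'
from h import *
go(.395,-.13,.235,-1.4);go(.395,.12,.235,-4.9)
E
```

```text
turn [0.007 0.004 0.   ] shift cm [14.   -7.28  0.49] pos [ 0.4644 -0.2717  0.241 ] toolY az -1.37 tilt 0.45 w 0.12654449249766692 f [ 1.27  0.34 -2.04] t 2.9
turn [0.007 0.003 0.062] shift cm [39.   -7.88  0.4 ] pos [ 0.4644 -0.2717  0.241 ] toolY az -1.37 tilt 0.45 w 0.12654449249766692 f [ 1.27  0.34 -2.04] t 2.9
```

>>> drive_tool(commands=[[[0,0,0],[3,-2,0],-1],[[0,0,0],[6,-4,0],-1],[[0,0,0],[9,-6,0],-1],[[0,0,0.02],[12,-7,0],-1],[[0,0,0.04],[15,-7,0],-1],[[0,0,0.06],[18,-7,0],-1],[[0,0,0.06],[21,-7.2,0],-1],[[0,0,0.06],[24,-7.4,0],-1],[[0,0,0.06],[27,-7.5,0],-1],[[0,0,0.06],[30,-7.6,0],-1],[[0,0,0.06],[33,-7.7,0],-1],[[0,0,0.06],[36,-7.8,0],-1],[[0,0,0.06],[38.5,-7.9,1],-1],[[0,0,0.06],[40.3,-8,3],-1],[[0,0,0.06],[41,-8,5],-1],[[0,0,0.06],[41,-8,5],-1],[[0,0,0.06],[41,-8,5],-1],[[0,0,0.06],[41,-8,5],-1]])

```text
clock: 4.4
position: [0.392, 0.1402, 0.1861]
ee_rot: [2.313, 2.126, -0.001]
force: [1.0, -0.5, -1.2]
width: 0.125
gripper_force: 30.0
```

```bash
python3 - <<'E'
from h import *
go(.508,.138,.184,-4.9)
a=cams.get_image("scene")[180:340,180:340];b=cams.get_image("top")[170:260,195:325]
cv2.imwrite("pics/h1.png",np.hstack([cv2.resize(a,(400,400),interpolation=cv2.INTER_CUBIC),cv2.resize(cv2.copyMakeBorder(b,0,40,0,0,cv2.BORDER_CONSTANT),(400,400),interpolation=cv2.INTER_CUBIC)]))
cv2.imwrite("pics/h1w.png",cams.get_image("wrist"))
E
```

```text
turn [-0.     0.     0.001] shift cm [ 0.76 11.58  0.21] pos [0.392  0.1402 0.1861] toolY az -4.84 tilt 0.02 w 0.1254349724765955 f [ 1.05 -0.47 -1.2 ] t 4.4
```

View pics/h1.png

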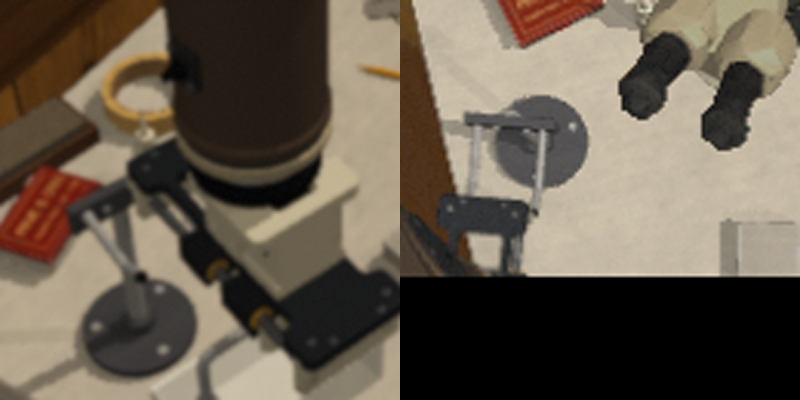

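The gripper is in front of the prongs and between them (top panel body at ≈(485,212)), with the cover below. Advance over the tips, then lower.

>>> drive_tool(commands=[[[0,0,0],[0.7,1,0.1],-1],[[0,0,0],[0.7,3,0.1],-1],[[0,0,0],[0.7,5,0.1],-1],[[0,0,0],[0.7,7,0.1],-1],[[0,0,0],[0.7,9,0.1],-1],[[0,0,0],[0.7,10.5,0.1],-1],[[0,0,0],[0.7,11.5,0.1],-1],[[0,0,0],[0.7,11.5,0.1],-1],[[0,0,0],[0.7,11.5,0.1],-1],[[0,0,0],[0.7,11.5,0.1],-1]])

```text
clock: 5.38
position: [0.5061, 0.1383, 0.1847]
ee_rot: [-2.312, -2.126, 0.001]
force: [-0.2, 0.4, -1.8]
width: 0.125
gripper_force: 30.0
```

```bash
python3 - <<'E'
from h import *
go(.508,.138,.16,-4.9)
T=cams.camera_info("top")
b=cams.get_image("top");a=cams.get_image("scene");w=cams.get_image("wrist")
for n,x in zip("tsw",(b,a,w)):cv2.imwrite(f"pics/h2{n}.png",x)
c=np.hstack([cv2.resize(b[175:255,200:280],(400,400),interpolation=cv2.INTER_CUBIC),cv2.resize(a[200:320,180:300],(400,400),interpolation=cv2.INTER_CUBIC)])
cv2.imwrite("pics/h2.png",c)
E
```

```text
turn [-0.001  0.     0.002] shift cm [-0.02  0.19  2.47] pos [0.5061 0.1383 0.1847] toolY az -4.79 tilt 0.04 w 0.12456891298582946 f [-0.23  0.36 -1.78] t 5.3833
```

View pics/h2.png

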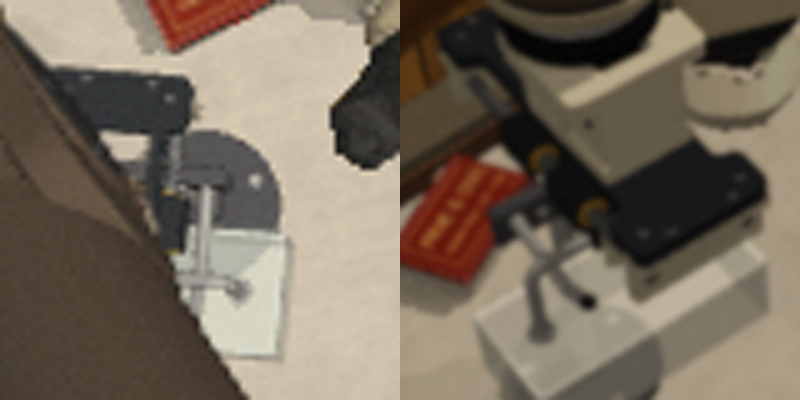

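The bar lies across the right prong, (205,280) in the left panel, with its leg outside the prong. On the other side the prong tip is forward of the bar. Lower it onto the dip.

>>> drive_tool(commands=[[[0,0,0],[0,0.1,0.6],-1],[[0,0,0],[0,0.1,1.2],-1],[[0,0,0],[0,0.1,1.8],-1],[[0,0,0],[0,0.1,2.2],-1],[[0,0,0],[0,0.1,2.4],-1],[[0,0,0],[0,0.1,2.5],-1],[[0,0,0],[0,0.1,2.5],-1],[[0,0,0],[0,0.1,2.5],-1]])

```text
clock: 6.2
position: [0.5094, 0.1381, 0.1612]
ee_rot: [2.312, 2.124, 0.003]
force: [-2.1, -3.6, 16.2]
width: 0.13
gripper_force: 30.0
```

>>> drive_tool(commands=[[[0,0,0],[0,0,-0.1],-0.4],[[0,0,0],[0,0,-0.1],-0.4],[[0,0,0],[0,0,-0.1],-0.4],[[0,0,0],[0,0,-0.1],-0.4],[[0,0,0],[0,0,-0.1],-0.4]])

```text
clock: 6.62
position: [0.5078, 0.138, 0.1604]
ee_rot: [-2.312, -2.126, 0.001]
force: [-0.9, -0.0, -0.8]
width: 0.298
gripper_force: 0.0
```

>>> drive_tool(commands=[[[0,0,0],[0,0,-0.8],-0.4],[[0,0,0],[0,0,-2],-0.4],[[0,0,0],[0,0,-4],-0.4],[[0,0,0],[0,0,-6],-0.4],[[0,0,0],[0,0,-8],-0.4],[[0,0,0],[0,-2,-9],0.2],[[0,0,0],[0,-5,-9],0.2],[[0,0,0],[0,-8,-9],0.2],[[0,0,0],[0,-11,-9],0.2],[[0,0,0],[0,-14,-9],0.2],[[0,0,0],[0,-14,-9],0.2]])

```text
clock: 7.53
position: [0.3636, 0.1507, 0.2516]
ee_rot: [2.307, 2.13, -0.003]
force: [0.6, -0.5, -0.5]
width: 0.601
gripper_force: 0.0
```

```bash
python3 - <<'E'
from h import *
go(.46,-.30,.15,-2)
T=cams.camera_info("top");S=cams.camera_info("scene")
b=cams.get_image("top");a=cams.get_image("scene")
cv2.imwrite("pics/h3t.png",b);cv2.imwrite("pics/h3s.png",a)
c=np.hstack([cv2.resize(b[175:255,200:280],(400,400),interpolation=cv2.INTER_CUBIC),cv2.resize(a[200:320,180:300],(400,400),interpolation=cv2.INTER_CUBIC)])
cv2.imwrite("pics/h3.png",c)
t=lambda p:(p-np.array([200,175]))*5
s=lambda p:(p-np.array([180,200]))*3.33+[400,0]
for P in((.508,.138,.178),(.5035,.088,.178),(.512,.188,.178)):print(t(px(T,P)),s(px(S,P)))
E
```

```text
turn [-0.     0.002 -0.045] shift cm [-44.14  13.21  10.26] pos [0.3636 0.1507 0.2516] toolY az -4.58 tilt 0.13 w 0.6006869825979432 f [ 0.58 -0.49 -0.53] t 7.5333
[142.31809069 274.17878811] [611.23733683 248.51237561]
[232.08309242 281.86556546] [689.03142062 204.19472385]
[ 53.05910305 267.36139147] [529.8736166  295.70317727]
```

View pics/h3.png

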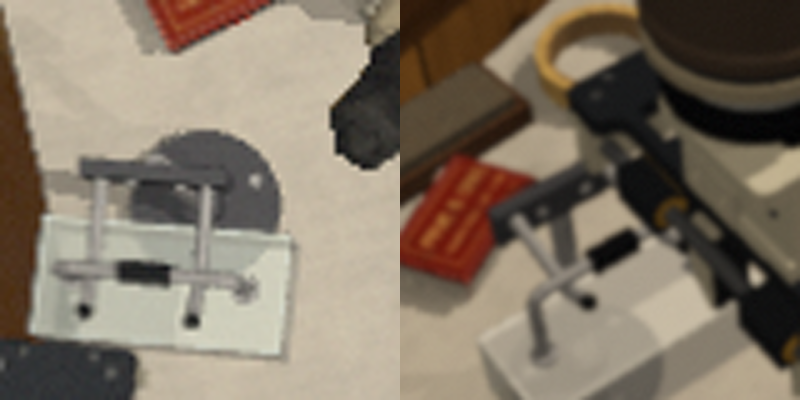

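The cover hangs on both prongs: sleeve at (143,272) in the top panel against a predicted (142,274). Back to the nest to find the cells.

>>> drive_tool(commands=[[[0,0,0],[-4,0.4,0],0.5],[[0,0,0],[-8,0.8,0],0.5],[[0,0,0],[-12,1.2,0],0.5],[[0,0,0],[-16,1.6,0],0.5],[[0,0,0],[-20,2.5,0],0.5],[[0,0,0],[-24,4,0],0.5],[[0,0,0],[-28,5.5,0],0.5],[[0,0,0],[-32,7,1],0.5],[[0,0,-0.05],[-36,9,2],0.5],[[0,0,-0.05],[-39,11,3],0.5],[[0,0,-0.05],[-41,12.5,4],0.5],[[0,0,-0.05],[-41.6,13,4.2],0.5],[[0,0,-0.05],[-41.6,13,4.2],0.5],[[0,0,-0.05],[-41.6,13,4.2],0.5],[[0,0,-0.05],[-41.6,13,4.2],0.5]])

```text
clock: 8.88
position: [0.4633, -0.2744, 0.2093]
ee_rot: [-2.257, -2.185, -0.001]
force: [-0.4, 0.2, -0.9]
width: 0.752
gripper_force: 0.0
```

```bash
python3 - <<'E'
from h import *
i=cams.camera_info("wrist");im=cams.get_image("wrist");cv2.imwrite("pics/w2.png",im)
go(.461,-.232,.15,-2);go(.461,-.312,.15,-2)
for P in((.462,-.232,.048),(.460,-.312,.048)):print(px(i,P))
m=((im.max(2)<60)*255).astype(np.uint8)
n,l,st,ce=cv2.connectedComponentsWithStats(m)
for k in range(1,n):
    if st[k,4]>150: print(st[k],ce[k],onz(i,*ce[k],.048))
E
```

```text
turn [0.001 0.    0.003] shift cm [ 4.23 -0.37  5.95] pos [ 0.4633 -0.2744  0.2095] toolY az -1.85 tilt 0.04 w 0.7480593654443056 f [-0.47  0.19  0.42] t 8.9333
turn [0.001 0.    0.003] shift cm [-3.77 -0.11  5.95] pos [ 0.4633 -0.2744  0.2095] toolY az -1.85 tilt 0.04 w 0.7480593654443056 f [-0.47  0.19  0.42] t 8.9333
[316.73573106 148.61733674]
[317.49794782 223.67925372]
[    0    98   640   302 49329] [285.17008251 309.87123193] [ 0.41880607 -0.41566255  0.048     ]
[ 297  127   41   43 1352] [317.22263314 148.05325444] [ 0.46251481 -0.23145101  0.048     ]
[   0  134   49   87 1885] [ 20.50928382 175.03076923] [ 0.15624791 -0.2493021   0.048     ]
[ 299  203   39   40 1198] [318.41235392 222.50584307] [ 0.46103287 -0.31070567  0.048     ]
[ 435  229  174   83 9846] [517.66280723 270.27269957] [ 0.68220294 -0.37394754  0.048     ]
[189 235 114  24 377] [244.89655172 251.77718833] [ 0.37865269 -0.34187273  0.048     ]
[304 235 148  24 408] [388.2745098  252.24264706] [ 0.53713082 -0.34766637  0.048     ]
[359 284  53  28 463] [395.48812095 298.33909287] [ 0.54658131 -0.40489824  0.048     ]
```

View pics/w2.png

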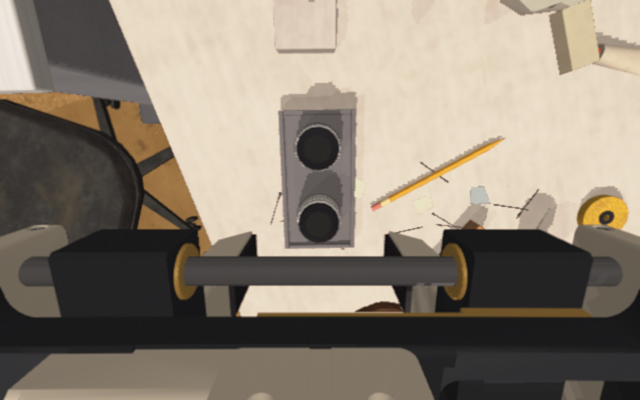

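Both caps are clear in the wrist view, at (317,148) and (318,222), giving cells at (0.4625,-0.2315) and (0.461,-0.311). Lift the +y one first.

>>> drive_tool(commands=[[[0,0,0],[4.2,-0.2,3],0.5],[[0,0,0],[4.2,-0.2,6],0.5],[[0,0,0],[4.2,-0.2,9],0.5],[[0,0,0],[4.2,-0.2,12],0.5],[[0,0,0],[4.2,-0.2,14.5],0.5],[[0,0,0],[4.2,-0.2,16.5],0.5],[[0,0,0],[4.2,-0.2,18],0.5],[[0,0,0],[4.2,-0.2,18.6],0.5],[[0,0,0],[4.2,-0.2,18.6],0.5],[[0,0,0],[4.2,-0.2,18.6],0.5]])

```text
clock: 9.77
position: [0.463, -0.2333, 0.0237]
ee_rot: [2.258, 2.184, 0.001]
force: [0.4, -0.4, -0.1]
width: 0.752
gripper_force: 0.0
```

```bash
python3 - <<'E'
from h import *
go(.4625,-.2315,.023,-1.9)
E
```

```text
turn [ 0.001  0.    -0.   ] shift cm [ 0.18 -0.06  0.07] pos [ 0.463  -0.2333  0.0237] toolY az -1.91 tilt 0.05 w 0.7517461819598018 f [ 0.4  -0.45 -0.12] t 9.7667
```

>>> drive_tool(commands=[[[0,0,0],[0.1,0,0],-1],[[0,0,0],[0.1,0,0],-1],[[0,0,0],[0.1,0,0],-1],[[0,0,0],[0.1,0,0],-1],[[0,0,0],[0.1,0,0],-1],[[0,0,0],[0.1,0,0],-1],[[0,0,0],[0.1,0,-0.5],-1],[[0,0,0],[0.1,0,-1.5],-1],[[0,0,0],[0.1,0,-3],-1],[[0,0,0],[0.1,0,-4.5],-1],[[0,0,0],[0.1,0,-6],-1],[[0,0,0],[0.1,0,-6],-1],[[0,0,0],[0.1,0,-6],-1],[[0,0,0],[0.1,0,-6],-1],[[0,0,0],[0.1,0,-6],-1]], newtons=35)

```text
clock: 11.02
position: [0.462, -0.2325, 0.082]
ee_rot: [-2.258, -2.182, 0.001]
force: [-0.1, -1.1, -2.0]
width: 0.513
gripper_force: 35.0
```

>>> drive_tool(commands=[[[0,0,0],[0,0,0],-1],[[0,0,0],[0,0,0],-1],[[0,0,0],[0,0,0],-1]])

```text
clock: 11.27
position: [0.4624, -0.2325, 0.0823]
ee_rot: [-2.258, -2.183, 0.0]
force: [0.3, 0.1, -2.1]
width: 0.514
gripper_force: 35.0
```

>>> drive_tool(commands=[[[0,0,0],[0,0,0],-1]])

```text
clock: 11.35
position: [0.4625, -0.2325, 0.0824]
ee_rot: [-2.259, -2.183, 0.0]
force: [0.1, -0.4, -1.7]
width: 0.511
gripper_force: 35.0
```

```bash
python3 - <<'E'
from h import *
f=[]
for k in range(8):
    s=readout.observe();f.append(s["force"][2]);cams.get_image("wrist")
print(np.round(f,2),np.mean(f));go(.4625,-.2315,.023,-1.9)
E
```

```text
[-1.73 -2.47 -1.44 -1.71 -1.65 -1.76 -2.38 -1.39] -1.8163833018137807
turn [ 0.     0.    -0.001] shift cm [ 0.11 -0.02  5.98] pos [ 0.4626 -0.2326  0.0828] toolY az -1.95 tilt 0.01 w 0.515272323400191 f [-0.24 -0.15 -1.57] t 11.75
```

About 1.8 N, so this is the lighter cell. Set it back in its well.

>>> drive_tool(commands=[[[0,0,0],[0,0,2],-1],[[0,0,0],[0,0,3.8],-1],[[0,0,0],[0,0,5],-1],[[0,0,0],[0,0,5.6],-1],[[0,0,0],[0,0,6],-1],[[0,0,0],[0,0,6],-1],[[0,0,0],[0,0,6],-1]])

```text
clock: 12.33
position: [0.463, -0.2327, 0.0232]
ee_rot: [2.258, 2.183, 0.0]
force: [0.4, 0.0, -1.4]
width: 0.512
gripper_force: 35.0
```

>>> drive_tool(commands=[[[0,0,0],[0,0,0],0.5],[[0,0,0],[0,0,0],0.5],[[0,0,0],[0,0,0],0.5],[[0,0,0],[0,0,0],0.5],[[0,0,0],[0,0,-1],0.5],[[0,0,0],[0,0,-3],0.5],[[0,0,0],[0,0,-6],0.5],[[0,0,0],[0,0,-8],0.5],[[0,0,0],[-4,0,-8],0.5],[[0,0,0],[-8,0,-8],0.5],[[0,0,0],[-8,0,-8],0.5],[[0,0,0],[-8,0,-8],0.5],[[0,0,0],[-8,0,-8],0.5]])

```text
clock: 13.42
position: [0.4597, -0.3123, 0.1031]
ee_rot: [-2.26, -2.182, -0.001]
force: [-0.8, 0.6, -1.5]
width: 0.751
gripper_force: 0.0
```

```bash
python3 - <<'E'
from h import *
f=[readout.observe()["force"][2]]
i=cams.camera_info("wrist");im=cams.get_image("wrist");cv2.imwrite("pics/w3.png",im)
go(.461,-.311,.023,-1.9)
print(px(i,(.4625,-.2315,.048)))
m=((im.max(2)<60)*255).astype(np.uint8)
n,l,st,ce=cv2.connectedComponentsWithStats(m)
for k in range(1,n):
    if 600<st[k,4]<8000: print(st[k],ce[k],onz(i,*ce[k],.048))
E
```

```text
turn [ 0.    -0.001 -0.   ] shift cm [0.04 0.1  8.  ] pos [ 0.46   -0.3115  0.103 ] toolY az -1.91 tilt 0.04 w 0.750045168435866 f [ 0.01  0.13 -0.43] t 13.4667
[319.08621714 100.43466758]
[ 288   65   66   70 3577] [320.86692759  99.4883981 ] [ 0.46368456 -0.23095367  0.048     ]
[ 291  187   60   60 2759] [320.87133019 216.45197535] [ 0.46096954 -0.31057804  0.048     ]
```

>>> drive_tool(commands=[[[0,0,0],[0,0.1,3],0.5],[[0,0,0],[0,0.1,5.5],0.5],[[0,0,0],[0,0.1,7.2],0.5],[[0,0,0],[0,0.1,8],0.5],[[0,0,0],[0,0.1,8],0.5],[[0,0,0],[0,0.1,8],-1],[[0,0,0],[0,0.1,8],-1],[[0,0,0],[0,0.1,8],-1],[[0,0,0],[0,0.1,8],-1],[[0,0,0],[0,0.1,8],-1],[[0,0,0],[0,0.1,8],-1],[[0,0,0],[0,0.1,7.5],-1],[[0,0,0],[0,0.1,6],-1],[[0,0,0],[0,0.1,4],-1],[[0,0,0],[0,0.1,2],-1],[[0,0,0],[0,0.1,0],-1],[[0,0,0],[0,0.1,-2],-1],[[0,0,0],[0,0.1,-3],-1],[[0,0,0],[0,0.1,-3],-1],[[0,0,0],[0,0.1,-3],-1]], newtons=40)

```text
clock: 15.13
position: [0.4607, -0.3127, 0.1326]
ee_rot: [2.259, 2.183, -0.0]
force: [-0.5, 0.0, -4.6]
width: 0.509
gripper_force: 40.0
```

```bash
python3 - <<'E'
from h import *
f=[]
for k in range(6):
    s=readout.observe();f.append(s["force"][2]);cams.get_image("top")
print(np.mean(f))
go(.4543,-.1008,.133,-90);go(.4543,-.1008,.133,88)
im=cams.get_image("top");cv2.imwrite("pics/t4.png",im)
E
```

```text
-4.020033547084579
turn [-0.002  0.     1.537] shift cm [21.12 -1.33 -0.11] pos [ 0.4604 -0.3123  0.1317] toolY az -1.95 tilt 0.1 w 0.5124495290066352 f [ 0.56  0.47 -3.56] t 15.4333
turn [-0.    -0.002 -1.57 ] shift cm [21.12 -1.33 -0.11] pos [ 0.4604 -0.3123  0.1317] toolY az -1.95 tilt 0.1 w 0.5124495290066352 f [ 0.56  0.47 -3.56] t 15.4333
```

About 4.0 N, so this is the heavier cell. Carry it over the block, turning the gripper body parallel to the eyepieces.

>>> drive_tool(commands=[[[0,0,-0.1],[0,0,0],-1],[[0,0,-0.2],[0.5,0,0],-1],[[0,0,-0.3],[1,-0.2,0],-1],[[0,0,-0.4],[2,-0.4,0],-1],[[0,0,-0.5],[3,-0.5,0],-1],[[0,0,-0.6],[4.5,-0.6,0],-1],[[0,0,-0.7],[6,-0.7,0],-1],[[0,0,-0.8],[7.5,-0.8,0],-1],[[0,0,-0.9],[9,-0.9,0],-1],[[0,0,-1.0],[10.5,-1,0],-1],[[0,0,-1.1],[12,-1.1,0],-1],[[0,0,-1.2],[13.5,-1.2,0],-1],[[0,0,-1.3],[15,-1.3,0],-1],[[0,0,-1.4],[16.5,-1.3,0],-1],[[0,0,-1.5],[18,-1.3,0],-1],[[0,0,-1.57],[19.5,-1.3,0],-1],[[0,0,-1.57],[20.5,-1.3,0],-1],[[0,0,-1.57],[21.1,-1.3,0],-1],[[0,0,-1.57],[21.1,-1.3,0],-1],[[0,0,-1.57],[21.1,-1.3,0],-1]])

```text
clock: 17.15
position: [0.4551, -0.1017, 0.1327]
ee_rot: [-0.057, -3.141, 0.001]
force: [0.7, 0.2, -3.8]
width: 0.515
gripper_force: 40.0
```

```bash
python3 - <<'E'
from h import *
go(.4543,-.1008,.133,88)
a=cams.get_image("scene");b=cams.get_image("top");cv2.imwrite("pics/f_s.png",a);cv2.imwrite("pics/f_t.png",b)
c=np.hstack([cv2.resize(a[180:330,200:440],(440,275),interpolation=cv2.INTER_CUBIC),cv2.resize(b[175:300,200:400],(360,275),interpolation=cv2.INTER_CUBIC)])
cv2.imwrite("pics/f.png",cv2.resize(c,(800,275)))
E
```

```text
turn [-0.001 -0.    -0.002] shift cm [ 0.09  0.09 -0.03] pos [ 0.4551 -0.1017  0.1327] toolY az 87.91 tilt 0.03 w 0.5152621424457978 f [ 0.68  0.18 -3.8 ] t 17.15
```

View pics/f.png

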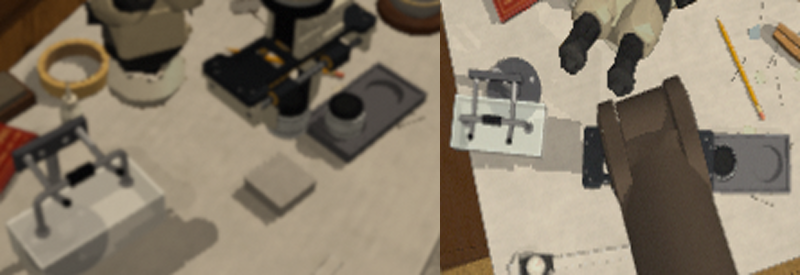

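The cover hangs on both prongs, the lighter cell stands upright in its well at (347,108), and the heavier one is held upright at (293,118). The block hasn't moved. Handing in.

```bash
python3 -c "
from h import *
print(job.sign_off())"
```

```text
the job is handed in; nothing more can be done
None
```

I handed the job in at about 17 s: the cover hangs on both prongs, the lighter cell (about 1.8 N) is back upright in its well, and the heavier (about 4.0 N) is held still and upright about 95 mm above the middle of the block; the sign-off returned no verdict.

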